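Set the feed selector to glass bottles

TASK

Set the feed selector to glass bottles: with the fingertips push its lever out of the park slot, along the cross channel and fully home into the corner slot that lies beside the amber glass bottle standing on the selector's base. Do not run the lever into any other corner slot, and leave the four sample parts on the base standing where they are.

Things in the scene. Friction and masses are not known exactly. Their poses are not given: they have to be found in the camera images.
- selector: Feed selector fixed on the bench: base plate 200 (x) x 250 (y) x 8 mm, grey housing 108 x 108 mm at its middle. Origin: centre of the underside; x away from the robot, y left (turned up to 0.2 rad), z up. Beside the housing four rubber pads 96 x 60 mm, centred at x = +-50, y = +-93.5 mm, top at z = 10 mm; each belongs to the nearest corner slot and carries one loose sample part.
- knob (a point): Centre of the black ball, 28 mm across, on top of the lever, 153 mm from the pivot: about 165 mm above the bench upright, 150 mm in a corner slot, always clear of the gate plate by 30 mm. Starts in the park slot (x -30 to -47, y about 0 mm in the selector's frame). Home in a corner slot it is at about x = +-46, y = +-43 to 49 mm, at a hard stop.
- glass_bottle: The amber glass dropper bottle, loose, 33 mm across and 79 mm tall, standing on one of the four pads: which one differs. Origin: centre of its underside.
- jar: Clear round parts jar with a white screw lid, loose, 62 mm across, 68 mm tall, on another pad. Origin: centre of its underside.
- insert: Capping chuck insert, a thick ring, loose, 43 mm across, 31 mm tall, on another pad. Origin: centre of its underside.
- vee: V block, loose, 90 x 52 x 30 mm, its length along the selector's x, on another pad. Origin: centre of its underside.
- lever (a joint): Fore-and-aft tilt of the lever, rad: 0 in the cross channel, positive away from the robot, about -0.33 at the end of the park slot, about +-0.31 home in a corner slot.
- cradle (a joint): Sideways tilt of the lever, rad: 0 in the middle, positive toward the selector's -y (right), about +-0.32 in the columns.
- gate (a point): Centre of the gate plate (110 x 110 x 4 mm), at its top, z = 105 mm. Cut in it, seen from this point: a cross channel along y, 16 mm wide, 76 mm long; two columns along x at y = +-30 mm, 16 mm wide, from x = -36 to +36 mm. The columns' ends are the four corner slots: far left (+x +y), far right (+x -y), near left (-x +y), near right (-x -y).
- park (a point): Closed end of the park slot, at the gate plate's top: the slot, 16 mm wide, runs from the middle of the cross channel toward the robot (-x) to here, 36 mm from the centre. There is no slot opposite it, so a lever pushed out of it away from the robot stops at the far wall of the cross channel.
- pivot (a point): Pivot about which the lever tilts every way, 12 mm above the selector's origin, inside the housing. The rod, 10 mm thick, is guided by the gate's walls. The lever stays where it is left (no spring); 1 to 2 N at its ball moves it. In the cross channel the ball's x is within 6 mm of 0; at the channel's ends its y is about +-50 mm.
- column (a point): Near right corner, on the bench, of the foot of the capping machine, which stands left of the selector and does not move: the foot reaches from here about 0.22 m to the left (to y about +0.16) and away from the robot, and carries a solid column over 0.7 m tall. Keep the arm and gripper clear of it; to pass it, draw the arm in to within about 0.35 m of the base axis.
Mind the look-alikes: they are no part of the job. Of the things that look like the jar, the larger one is meant.

How it is judged:
By the outcome, as a careful person would: the job done as asked, in the order asked, and still so for the second after the job is handed in, with the robot touching nothing.
It also fails if it takes over 48 s, if anything falls off the work surface, if the arm or the gripper's body presses on something with over 40 N, if the wrist force passes 120 N, or if a joint passes its speed limit or range.

ROBOT

A 6-joint arm with a two-finger parallel gripper is mounted at the origin on a cart in front of the work surface, level with it; the furniture and walls round the work are solid. World frame = base frame: x ahead of the robot, y to its left, z up, the work surface at z = 0. Lengths are in m, angles in degrees, forces in N, time in s.
With the tool pointing down it reaches from about 0.375 to 0.975 m from the base axis. Payload 3.8 kg.
Tool frame: the origin (TCP) lies at the very end of the fingers, on their centre line; the grasp point (between the pads) lies 19 mm behind it (arm.grip_depth is the distance from the TCP to the grasp point, in m); z points along the fingers, y is the line along which they close (so a half turn about z gives the same grasp; the last joint's range is limited). The gripper opens to 85 mm and grips with 20 to 120 N. Pads are 22 mm wide; open, the fingers measure 114 mm over their backs; the gripper's body (76 mm by 85 mm) begins 54 mm behind the grasp point. The pads swing forward as they close: fully open they stand 13 mm farther back than shut.
Start: joints at [68.36, 15.12, 91.902, -0, 72.978, -2.114], TCP at [0.226, 0.636, 0.231] pointing down, gripper open.
Joint ranges: [-150.88, 150.88], [-54.13, 125.18], [17.81, 147.31], [-75.09, 255.09], [0, 152.58], [-146.25, 146.25]. Speed limits (degrees/s): [147.25, 147.25, 180, 180, 180, 180].

INTERFACE

Orientations are given as [roll, pitch, yaw] about the fixed x, y, z axes, in that order (R = Rz(yaw) Ry(pitch) Rx(roll)).
In Python, from cell import readout, imaging, job, arm gives the robot as it stands.
- The arm moves only by the shell command python3 -m handwheel 'ROWS'. ROWS is JSON, one flat list of numbers, 7 for each row, row after row: the turn, a rotation vector about the tool's x, y, z in rad, then the shift along the tool's x, y, z in m, then the finger opening in m, from 0 to 0.0854. In form: [ax, ay, az, dx, dy, dz, claw, ax, ay, az, dx, dy, dz, claw, ...]. A call has 1 to 5 rows; each row shifts and turns the commanded pose from where the row before left it, along the tool's axes as they then stand; what a row does not reach is not made up. A row lasts 1/12 s, in which the tool goes at most 41.7 mm and 7.16 degrees, less where a joint would pass 70% of its speed; a pose out of reach is approached as far as the arm can. A call is refused whole if a number of a shift passes 0.0417 or a number of a turn 0.125, either way. A call with a gripper value outside its range is refused whole. The fingers move at their own pace and stop on an object; the grip force is fixed at half the most. Time passes only in rows, so rows that do not move let the fingers close. It gives the time, the measured TCP pose, the force, the opening and the grip force at its end, in the units of the state.
- readout.sense(): the state, without advancing time (a new reading comes with each control period).
- imaging.read_camera(name): name is "scene" or "top" or "wrist"; returns a dict with "frame" (480x640x3 uint8, red, green, blue), "range_z" (480x640 float32, m along the optical axis (not along the pixel's ray), 0 where there is no reading), "vfov" (degrees; the focal length in pixels is half the picture's height over the tangent of half this angle, whatever the lens; pixels are square), "cx", "cy" (the principal point, pixels), "k1" (the pictures are not rectified: a ray, as slopes to the right and down, at radius r is drawn at 1 + k1 r^2 times it, then the intrinsics apply), "rvec" (rotation vector, rad) and "tvec" (3), from world to camera coordinates, as OpenCV has them; the wrist camera has in their place "T_tool_cam" (4x4, takes a point from camera to tool coordinates, whose origin is the TCP and whose axes are the flange's). Camera axes: x right, y down, z forward; pixel columns grow to the right and rows downward; lengths in m; the calibration is good to about 2 mm. A picture is of the moment at which its call begins: read the wrist's pose just before it.
- job.sign_off(): hands the job in; it is judged then, once.
The state is a dict: "t": time; "qpos": joint angles; "joint_velocities": joint speeds; "effort": joint torques, N m; "eef_pos": TCP position; "eef_rot": TCP orientation; "wrist_force": force on the tool from outside, world axes, zero at the start; "moment": the same for the moment, N m; "width": finger opening in m; "grasp_force": force on a finger pad.
Only numpy, scipy, OpenCV 4.12 (cv2) and the standard library are available. Lean on these libraries where they do the work, as an engineer would, in place of code of your own. Each camera call takes 0.05 s, during which the arm holds its last target. There are 200 camera calls.

## Working session

There is one attempt and no reset: what is moved stays moved. The work goes in short steps, Python scripts to look and compute and a shell command to move; the robot and the scene stay as the last step left them, time stands still between calls to the robot, and variables do not carry over. Pictures are saved under pics/ and viewed, at most 10 in all, crops included, and the job is handed in when it is done.

```bash
mkdir -p pics
cat > h.py <<'E'
import numpy as np,cv2
from cell import readout,imaging,job,arm
def cam(n):
    c=imaging.read_camera(n); np.savez('/tmp/'+n+'.npz',**c); return c
def ld(n): return dict(np.load('/tmp/'+n+'.npz'))
def px2w(c,u,v,z=None,zp=None):
    f=240/np.tan(np.radians(float(c['vfov']))/2)
    d=np.array([(u-c['cx'])/f,(v-c['cy'])/f]);s=d.copy()
    for _ in range(20): s=d/(1+c['k1']*(s@s))
    R=cv2.Rodrigues(np.array(c['rvec'],float))[0];t=np.array(c['tvec'],float).ravel()
    o=-R.T@t; r=R.T@np.array([s[0],s[1],1.])
    if zp is not None: return o+r*(zp-o[2])/r[2]
    if z is None: z=np.median(c['range_z'][int(v)-1:int(v)+2,int(u)-1:int(u)+2])
    return o+r*z
E
python3 - <<'E'
from h import *
for n in('scene','top'):
    c=cam(n); cv2.imwrite(f'pics/{n}0.png',c['frame'][...,::-1]); print(n,c['vfov'],c['k1'],c['rvec'],c['tvec'])
s=readout.sense();print(s['t'],s['eef_pos'],s['eef_rot'],s['width'])
E
```

```text
scene 42.10193791523846 -0.03852082128720427 [ 0.8236531  -2.51689944  1.10893261] [0.33023094 0.4556671  0.65741731]
top 44.79699604861471 -0.07920687960536305 [ 2.18952118 -2.00069135  0.23607545] [-0.26266086  0.56729142  0.94845489]
0.1 [0.22536114 0.63554624 0.23004918] [-1.79880142e+02 -5.31601335e-03  1.60474560e+02] 0.08545650951264867
```

View pics/top0.png

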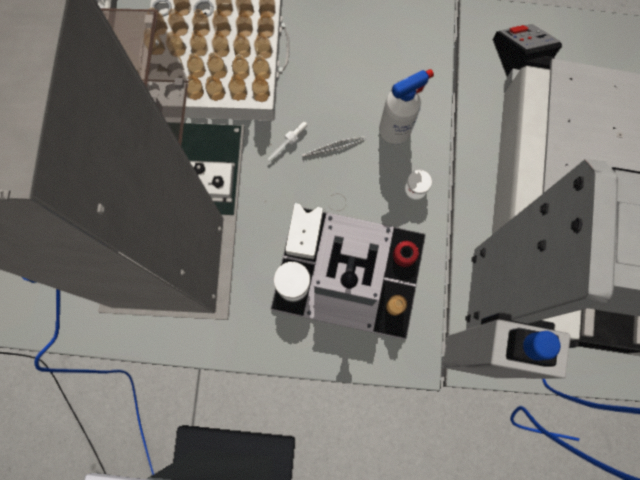

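View pics/scene0.png

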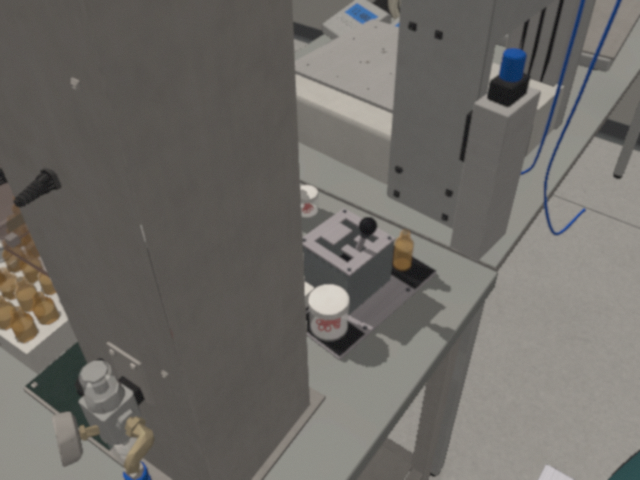

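The top view has the robot at the bottom. The ball is at about (349,279), the amber bottle at (397,305) on the near-right pad, the red insert far right at (406,253), the jar near left at (292,281) and the V block far left at (304,230). The capping column is on the left, and there is a bracket and conveyor on the right from about u=450.

Run:
```python
from h import *
np.set_printoptions(precision=4,suppress=True)
c=ld('top')
R=cv2.Rodrigues(c['rvec'])[0];print('cam',-R.T@c['tvec'].ravel())
for n,u,v in [('ball',349,279),('gateFL',332,217),('gateFR',390,228),('gateNR',373,330),('gateNL',310,318),('bottle',397,303),('jar',292,281),('ins',406,253),('estop',540,345),('brk',475,345),('brktop',475,270),('brk2',595,180),('brk3',600,290),('col top',210,300),('foot',228,318),('stopbox',455,345)]:
    print(n,px2w(c,u,v))
for n,u,v in [('FL',332,217),('FR',390,228),('NR',373,330),('NL',310,318)]: print(n,px2w(c,u,v,zp=.105))
# height map right of the selector
f=240/np.tan(np.radians(float(c['vfov']))/2)
im=cv2.resize(c['frame'][190:360,260:460],None,fx=4,fy=4,interpolation=cv2.INTER_CUBIC)[:600*1]
cv2.imwrite('pics/gate.png',im[...,::-1][:600,:800])
```

```text
cam [ 0.358  -0.2266  1.054 ]
ball [ 0.5048 -0.2642  0.1734]
gateFL [ 0.6457 -0.2306  0.0083]
gateFR [ 0.6343 -0.3396  0.0088]
gateNR [ 0.4442 -0.321   0.0102]
gateNL [ 0.4558 -0.2072  0.0061]
bottle [ 0.4899 -0.3547  0.0569]
jar [ 0.5085 -0.1724  0.0782]
ins [ 0.5896 -0.3718  0.0092]
estop [ 0.4132 -0.4848  0.3733]
brk [ 0.419  -0.4521  0.2073]
brktop [ 0.5623 -0.4913  0.0435]
brk2 [ 0.5737 -0.4929  0.5018]
brk3 [ 0.4605 -0.4953  0.5023]
col top [ 0.4631 -0.0391  0.0838]
foot [ 0.4426 -0.06    0.0027]
stopbox [ 0.4253 -0.452   0.0818]
FL [ 0.6191 -0.2303  0.105 ]
FR [ 0.6089 -0.3292  0.105 ]
NR [ 0.4363 -0.3124  0.105 ]
NL [ 0.4466 -0.209   0.105 ]
```

View pics/gate.png

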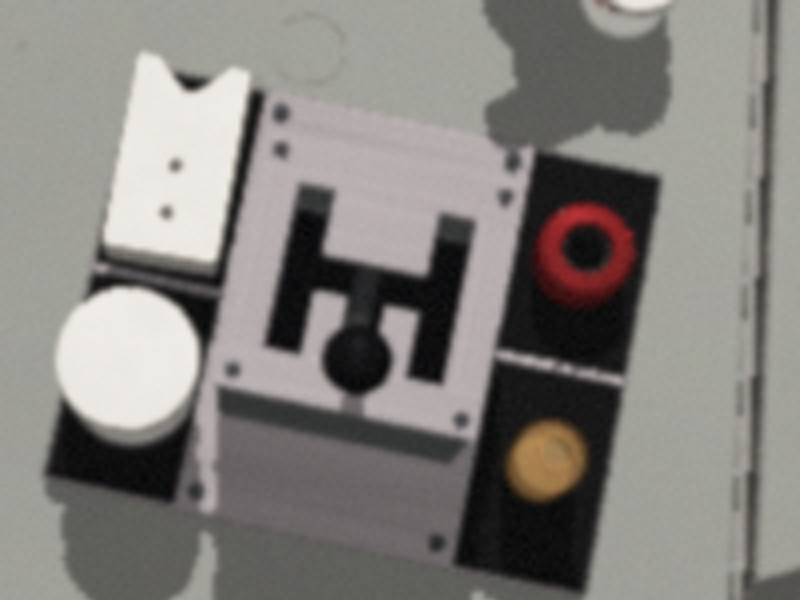

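```bash
python3 - <<'E'
from h import *
np.set_printoptions(precision=4,suppress=True)
c=ld('top')
P=[px2w(c,260+u/4,190+v/4,zp=.105)[:2] for u,v in [(280,150),(507,197),(462,420),(233,370)]]
P=np.array(P);print(P,P.mean(0)); d=(P[0]-P[3])+(P[1]-P[2]);print(np.degrees(np.arctan2(d[1],d[0])),np.linalg.norm(d)/2)
d=(P[0]-P[1])+(P[3]-P[2]);print(np.degrees(np.arctan2(-d[0],d[1])),np.linalg.norm(d)/2)
print('ball',px2w(c,349,280,zp=.157))
B=np.array([px2w(c,260+u/4,190+v/4,zp=.01)[:2] for u,v in [(660,178),(585,592),(46,475)]]);print(B,(B[0]+B[2])/2)
E
python3 -m handwheel '[0,0,0,0,-0.035,-0.015,0, 0,0,0,0,-0.035,-0.015,0, 0,0,0,0,-0.035,-0.015,0, 0,0,0,0,-0.035,-0.01,0, 0,0,0,0,-0.035,-0.01,0]'
python3 -m handwheel '[0,0,0,0,-0.035,0,0, 0,0,0,0,-0.035,0,0, 0,0,0,0,-0.035,0,0, 0,0,0,0,-0.035,0,0, 0,0,0,0,0,0,0]'; python3 -c "
from h import *;print(readout.sense()['qpos'])"
```

```text
[[ 0.6006 -0.2285]
 [ 0.589  -0.3249]
 [ 0.4936 -0.3125]
 [ 0.5058 -0.2171]] [ 0.5473 -0.2708]
-7.119973426514977 0.0958149376731447
-7.078780123600848 0.09665260685193318
ball [ 0.5059 -0.265   0.157 ]
[[ 0.6275 -0.4049]
 [ 0.4352 -0.381 ]
 [ 0.4657 -0.137 ]] [ 0.5466 -0.271 ]
t: 0.52
eef_pos: [0.1665, 0.4696, 0.2962]
eef_rot: [-180.0, -0.0, 160.5]
wrist_force: [0.4, -1.3, 1.1]
width: 0.0258
grasp_force: 0.0
t: 0.93
eef_pos: [0.1184, 0.3344, 0.2956]
eef_rot: [-179.9, 0.0, 160.5]
wrist_force: [-0.1, 0.5, -0.9]
width: -0.0
grasp_force: 0.0
[ 6.64929614e+01 -2.37607683e+01  1.21449062e+02 -9.60299477e-03
  8.24424693e+01 -3.97991555e+00]
```

```bash
python3 -m handwheel '[0,0,0,0,-0.015,0,0, 0,0,0.1047,-0.0355,-0.0019,0,0, 0,0,0.1047,-0.0355,-0.0019,0,0, 0,0,0.1047,-0.0355,-0.0019,0,0, 0,0,0.1047,-0.0355,-0.0019,0,0]'
python3 -m handwheel '[0,0,0.1047,-0.0355,-0.0019,0,0, 0,0,0.1047,-0.0355,-0.0019,0,0, 0,0,0.1047,-0.0355,-0.0019,0,0, 0,0,0.1047,-0.0355,-0.0019,0,0, 0,0,0.1047,-0.0355,-0.0019,0,0]'
```

```text
t: 1.35
eef_pos: [0.2369, 0.2508, 0.2963]
eef_rot: [179.9, 0.0, 136.3]
wrist_force: [0.8, 0.2, 0.2]
width: 0.0
grasp_force: 0.0
t: 1.77
eef_pos: [0.3284, 0.0997, 0.2961]
eef_rot: [180.0, -0.0, 106.2]
wrist_force: [1.0, -0.1, -0.3]
width: -0.0
grasp_force: 0.0
```

```bash
python3 -m handwheel '[0,0,0.1047,-0.0355,-0.0019,0,0, 0,0,0.1047,-0.0355,-0.0019,0,0, 0,0,0.1047,-0.0355,-0.0019,0,0, 0,0,0.1047,-0.0355,-0.0019,0,0, 0,0,0.1047,-0.0355,-0.0019,0,0]'
python3 -m handwheel '[0,0,0.1047,-0.0355,-0.0019,0,0, 0,0,0.1047,-0.0355,-0.0019,0,0, 0,0,0.1047,-0.0355,-0.0019,0,0, 0,0,0,0,0,0,0]'
python3 - <<'E'
from h import *
s=readout.sense();c=cam('wrist');print(s['eef_pos'],s['eef_rot'],c['T_tool_cam'])
E
```

```text
t: 2.18
eef_pos: [0.3319, -0.0765, 0.2961]
eef_rot: [180.0, -0.0, 76.2]
wrist_force: [0.3, -0.2, -0.4]
width: -0.0003
grasp_force: 0.0
t: 2.52
eef_pos: [0.2882, -0.178, 0.296]
eef_rot: [-180.0, 0.2, 57.7]
wrist_force: [0.5, 1.2, -0.5]
width: -0.0001
grasp_force: 0.0
[ 0.28817275 -0.17798667  0.29602443] [-179.98240372    0.20349354   57.73695728] [[-5.49108876e-05 -9.54921416e-01 -2.96858697e-01  7.51650723e-02]
 [ 9.99999762e-01  1.51902185e-04 -6.73605072e-04 -1.48101842e-03]
 [ 6.88333394e-04 -2.96858663e-01  9.54921180e-01 -1.41414400e-01]
 [ 0.00000000e+00  0.00000000e+00  0.00000000e+00  1.00000000e+00]]
```

```bash
python3 -m handwheel '[0,0,-0.11,0,0,0,0, 0,0,-0.11,0,0,0,0, 0,0,-0.11,0,0,0,0, 0,0,-0.11,0,0,0,0, 0,0,0,0,0,0,0]'
python3 -m handwheel '[0,0,0,-0.012,0.0346,0,0, 0,0,0,-0.012,0.0346,0,0, 0,0,0,-0.012,0.0346,0,0, 0,0,0,-0.012,0.0346,0,0, 0,0,0,-0.012,0.0346,0,0]'
python3 -m handwheel '[0,0,0,0,0,0.039,0, 0,0,0,0,0,0.039,0, 0,0,0,0,0,0.039,0, 0,0,0,0,0,0.039,0, 0,0,0,0,0,0,0]'
cat > st.py <<'E'
from h import *
s=readout.sense();d=np.array(s['eef_pos'][:2])-[.547,-.271];a=np.radians(-7.1)
print('xs,ys,z',(d@[np.cos(a),np.sin(a)]).round(4),(d@[-np.sin(a),np.cos(a)]).round(4),s['eef_pos'][2].round(4),'yaw',s['eef_rot'][2].round(2),'F',np.round(s['wrist_force'],1),s['t'])
E
python3 st.py
python3 - <<'E'
from h import *
c=cam('top'); im=cv2.resize(c['frame'][190:390,220:480],None,fx=3,fy=3,interpolation=cv2.INTER_CUBIC);cv2.imwrite('pics/pre.png',im[...,::-1])
E
```

```text
t: 2.98
eef_pos: [0.2915, -0.1718, 0.296]
eef_rot: [-180.0, -0.0, 84.0]
wrist_force: [0.0, 0.5, 0.1]
width: 0.0004
grasp_force: 0.0
t: 3.4
eef_pos: [0.4586, -0.2508, 0.2958]
eef_rot: [-180.0, -0.0, 83.6]
wrist_force: [0.4, -0.7, 1.6]
width: -0.0001
grasp_force: 0.0
t: 3.82
eef_pos: [0.451, -0.2466, 0.1312]
eef_rot: [-179.1, -0.4, 83.7]
wrist_force: [-1.7, 0.6, -0.5]
width: -0.0002
grasp_force: 0.0
xs,ys,z -0.0983 0.0124 0.1312 yaw 83.66 F [-1.7  0.6 -0.5] 3.8167
```

View pics/pre.png

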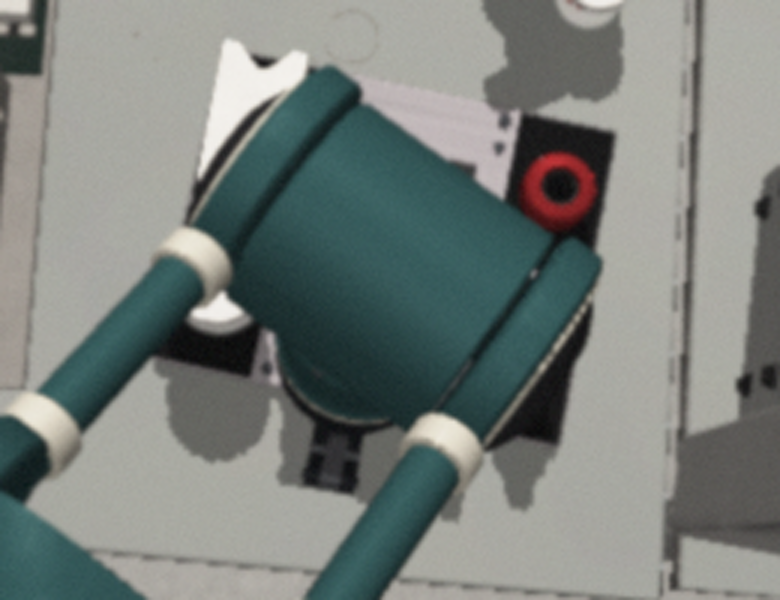

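The arm hides the work from the top camera, so I'll use the scene camera. First I'll centre the tool.

```bash
python3 -m handwheel '[0,0,0.012,-0.012,0,-0.008,0, 0,0,0,0,0,0,0]'; python3 st.py
python3 - <<'E'
from h import *
c=cam('scene'); im=cv2.resize(c['frame'][120:320,270:510],None,fx=3,fy=3,interpolation=cv2.INTER_CUBIC);cv2.imwrite('pics/s1.png',im[...,::-1])
E
```

```text
t: 4.03
eef_pos: [0.458, -0.2662, 0.1531]
eef_rot: [179.6, 0.2, 83.0]
wrist_force: [0.8, -1.2, 1.1]
width: 0.0002
grasp_force: 0.0
xs,ys,z -0.0889 -0.0062 0.1531 yaw 82.97 F [ 0.8 -1.2  1.1] 4.0333
```

View pics/s1.png

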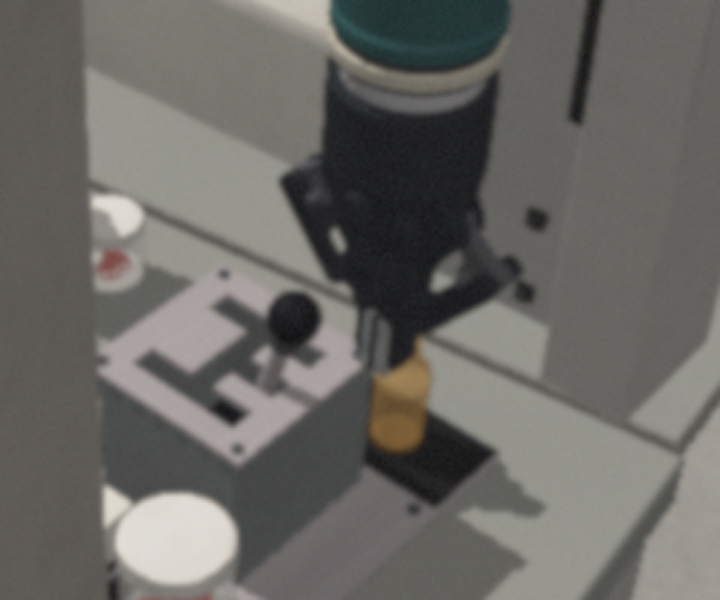

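```bash
python3 -m handwheel '[0,0,0,0,0,0,0, 0,0,0,0,0,0,0, 0,0,0,0,0,0,0]' >/dev/null; python3 st.py
python3 -m handwheel '[0,0,0,0,0.01,0,0, 0,0,0,0,0.01,0,0, 0,0,0,0,0.01,0,0, 0,0,0,0,0.01,0,0, 0,0,0,0,0.01,0,0]'>/dev/null; python3 st.py
python3 -m handwheel '[0,0,0,0,0.004,0,0, 0,0,0,0,0.004,0,0, 0,0,0,0,0.003,0,0, 0,0,0,0,0,0,0, 0,0,0,0,0,0,0]'>/dev/null; python3 st.py;python3 - <<'E'
from h import *
c=cam('scene'); im=cv2.resize(c['frame'][120:320,270:510],None,fx=3,fy=3,interpolation=cv2.INTER_CUBIC);cv2.imwrite('pics/s2.png',im[...,::-1])
E
```

```text
xs,ys,z -0.0916 -0.0041 0.1499 yaw 82.99 F [-0.2 -0.1  0.3] 4.3333
xs,ys,z -0.0414 -0.0036 0.1481 yaw 83.03 F [-2.  -0.9  2.4] 4.75
xs,ys,z -0.0313 -0.0035 0.148 yaw 83.01 F [-0.6  0.9 -0.5] 5.1667
```

View pics/s2.png

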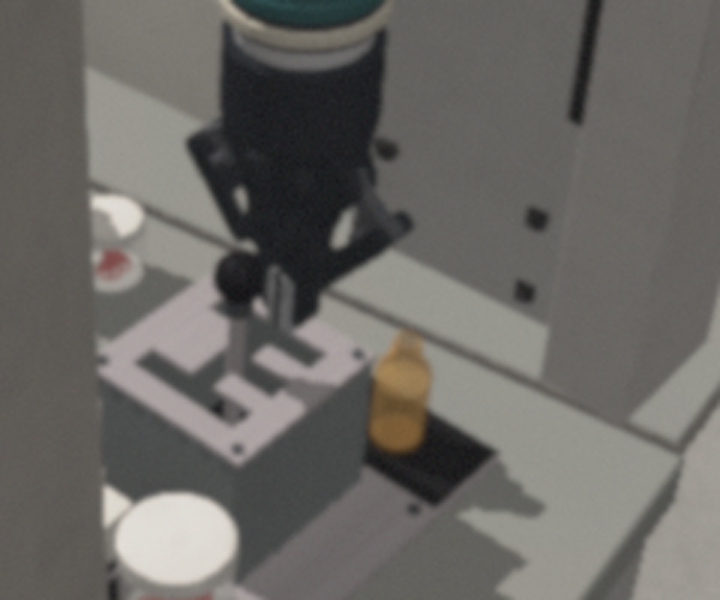

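The ball, at crop (240,278), has left the park slot. I'll measure where it is.

```bash
cat > ball.py <<'E'
from h import *
def ball(c,zb):
    f=c['frame'].astype(int);r=c['range_z']
    u0,v0=None,None
    import sys
    u,v=float(sys.argv[1])/3+270,float(sys.argv[2])/3+120
    p=px2w(c,u,v,zp=zb);d=p[:2]-[.547,-.271];a=np.radians(-7.1)
    q=px2w(c,u,v)
    print('ball xs,ys',(d@[np.cos(a),np.sin(a)]).round(4),(d@[-np.sin(a),np.cos(a)]).round(4),'surf',q.round(4))
import sys
ball(ld('scene'),float(sys.argv[3]))
E
python3 ball.py 240 278 .165
```

```text
ball xs,ys -0.0035 0.0025 surf [ 0.538  -0.2592  0.1741]
```

```bash
python3 -m handwheel '[0,0,0,0,0.004,0,0, 0,0,0,0,0.002,0,0, 0,0,0,0,0,0,0, 0,0,0,0,0,0,0]'>/dev/null; python3 st.py
python3 -m handwheel '[0,0,0,0,-0.02,0,0, 0,0,0,0,-0.015,0,0, 0,0,0,0.03,0,0,0, 0,0,0,0.03,0,0,0, 0,0,0,0,0,0,0]'>/dev/null; python3 st.py
python3 -m handwheel '[0,0,0,0,0.02,0,0, 0,0,0,0,0.02,0,0, 0,0,0,0,0.02,0,0, 0,0,0,0,0,0,0, 0,0,0,0,0,0,0]'>/dev/null; python3 st.py
python3 - <<'E'
from h import *
c=cam('scene'); im=cv2.resize(c['frame'][120:320,270:510],None,fx=3,fy=3,interpolation=cv2.INTER_CUBIC);cv2.imwrite('pics/s3.png',im[...,::-1])
E
```

```text
xs,ys,z -0.0253 -0.0036 0.1483 yaw 83.01 F [-0.4 -0.1 -0.1] 5.55
xs,ys,z -0.0612 0.0599 0.1481 yaw 83.09 F [-0.5  0.4  0.4] 5.9667
xs,ys,z 0.0002 0.0563 0.1482 yaw 83.05 F [-0.6  0.5 -0.9] 6.3833
```

View pics/s3.png

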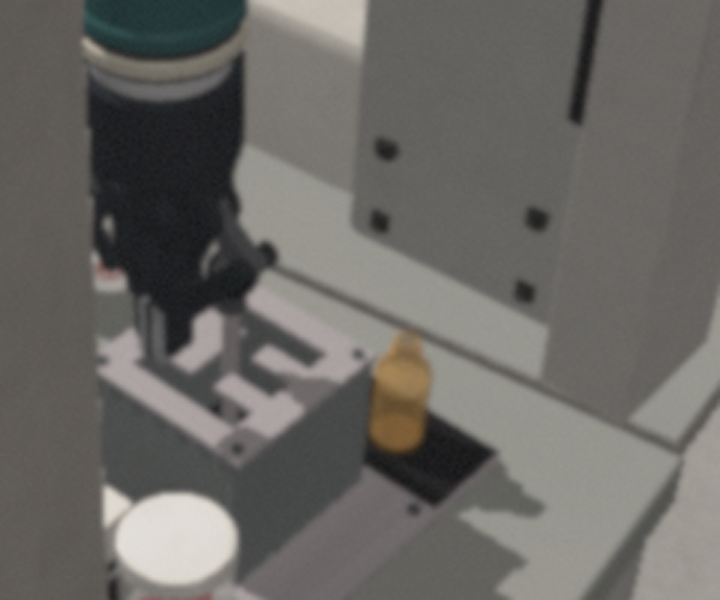

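```bash
python3 -m handwheel '[0,0,0,-0.012,0,0,0, 0,0,0,-0.012,0,0,0, 0,0,0,-0.008,0,0,0, 0,0,0,-0.008,0,0,0, 0,0,0,-0.008,0,0,0]'>/dev/null; python3 st.py
python3 -m handwheel '[0,0,0,-0.008,0,0,0, 0,0,0,-0.008,0,0,0, 0,0,0,-0.005,0,0,0, 0,0,0,0,0,0,0]'>/dev/null; python3 st.py
python3 -m handwheel '[0,0,0,-0.004,0,0,0, 0,0,0,-0.003,0,0,0, 0,0,0,0,0,0,0]'>/dev/null; python3 st.py
python3 - <<'E'
from h import *
c=cam('scene'); im=cv2.resize(c['frame'][120:320,270:510],None,fx=3,fy=3,interpolation=cv2.INTER_CUBIC);cv2.imwrite('pics/s4.png',im[...,::-1])
E
```

```text
xs,ys,z -0.0008 0.0073 0.1485 yaw 82.95 F [-0.5  1.2 -0.3] 6.85
xs,ys,z -0.0004 -0.014 0.1481 yaw 82.96 F [0.1 0.6 0.7] 7.1833
xs,ys,z -0.0002 -0.02 0.1484 yaw 83.02 F [-0.2 -0.7  0.2] 7.4333
```

View pics/s4.png

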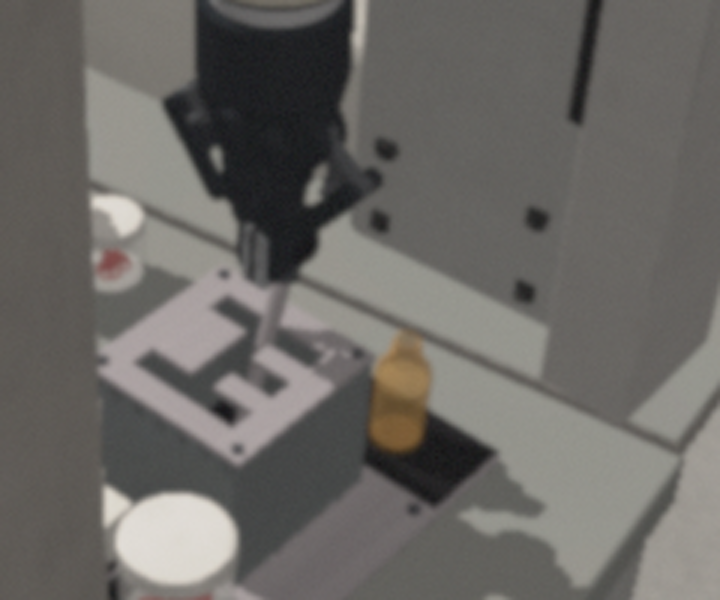

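The rod is tilted right and nearly at the right column. I'll push gently until it reaches the stop.

```bash
python3 -m handwheel '[0,0,0,-0.003,0,0,0, 0,0,0,0,0,0,0]'>/dev/null; python3 st.py
python3 -m handwheel '[0,0,0,-0.002,0,0,0, 0,0,0,0,0,0,0]'>/dev/null; python3 st.py
python3 -m handwheel '[0,0,0,-0.002,0,0,0, 0,0,0,0,0,0,0]'>/dev/null; python3 st.py
```

```text
xs,ys,z -0.0002 -0.0227 0.1484 yaw 83.03 F [ 0.3  0.2 -0. ] 7.65
xs,ys,z -0.0003 -0.0239 0.1481 yaw 83.01 F [ 1.2  2.9 -1.2] 7.8167
xs,ys,z -0.0003 -0.0247 0.148 yaw 83.0 F [ 1.5  8.3 -0. ] 7.9833
```

```bash
python3 -m handwheel '[0,0,0,0.02,0,0,0, 0,0,0,0.02,0,0,0, 0,0,0,0,0.03,0,0, 0,0,0,0,0.03,0.006,0, 0,0,0,0,0.005,0.006,0]'>/dev/null; python3 st.py
python3 -m handwheel '[0,0,0,-0.02,0,0,0, 0,0,0,-0.02,0,0,0, 0,0,0,-0.02,0,0,0, 0,0,0,0,0,0,0, 0,0,0,0,0,0,0]'>/dev/null; python3 st.py
python3 - <<'E'
from h import *
c=cam('scene'); im=cv2.resize(c['frame'][120:320,270:510],None,fx=3,fy=3,interpolation=cv2.INTER_CUBIC);cv2.imwrite('pics/s5.png',im[...,::-1])
E
```

```text
xs,ys,z 0.0691 0.0133 0.1374 yaw 83.1 F [0.4 0.2 1.1] 8.4
xs,ys,z 0.0645 -0.0477 0.1362 yaw 82.91 F [ 0.7  0.7 -0.4] 8.8167
```

View pics/s5.png

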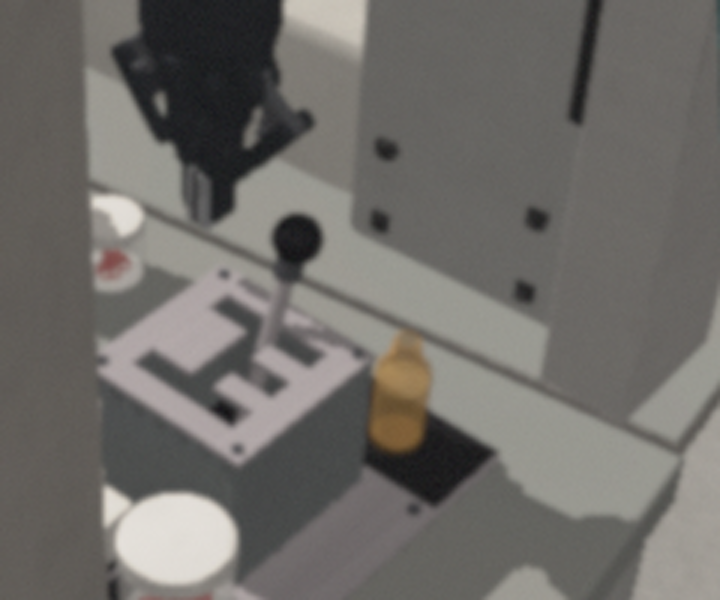

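The lever is at the right end with the ball at (297,239), and the fingers are on its far side. Next I'll pull it toward the robot.

```bash
python3 -m handwheel '[0,0,0,0,-0.012,0,0, 0,0,0,0,-0.012,0,0, 0,0,0,0,-0.008,0,0, 0,0,0,0,-0.008,0,0, 0,0,0,0,-0.008,0,0]'>/dev/null; python3 st.py
python3 -m handwheel '[0,0,0,0,-0.008,0,0, 0,0,0,0,-0.008,0,0, 0,0,0,0,-0.006,0,0, 0,0,0,0,-0.003,0,0, 0,0,0,0,0,0,0]'>/dev/null; python3 st.py
python3 -m handwheel '[0,0,0,0,-0.004,0,0, 0,0,0,0,0,0,0]'>/dev/null; python3 st.py
python3 -m handwheel '[0,0,0,0,-0.002,0,0, 0,0,0,0,0,0,0]'>/dev/null; python3 st.py
```

```text
xs,ys,z 0.0172 -0.0458 0.1368 yaw 83.04 F [ 3.2  0.9 -0.4] 9.2833
xs,ys,z -0.0096 -0.0467 0.1362 yaw 83.01 F [-0.5  0.3 -0.4] 9.7
xs,ys,z -0.0129 -0.0468 0.1363 yaw 83.01 F [ 0.4  0.2 -0.4] 9.8667
xs,ys,z -0.0145 -0.0467 0.1362 yaw 83.02 F [ 0.2 -1.1 -0.4] 10.0333
```

```bash
python3 -m handwheel '[0,0,0,0,-0.003,0,0, 0,0,0,0,0,0,0]'>/dev/null; python3 st.py
python3 -m handwheel '[0,0,0,0,-0.002,0,0, 0,0,0,0,0,0,0]'>/dev/null; python3 st.py
python3 -m handwheel '[0,0,0,0,-0.002,0,0, 0,0,0,0,0,0,0]'>/dev/null; python3 st.py
```

```text
xs,ys,z -0.0167 -0.0467 0.1363 yaw 83.01 F [ 3.6 -0.2 -2. ] 10.2
xs,ys,z -0.0173 -0.0466 0.1364 yaw 83.0 F [ 7.1 -1.2 -4.5] 10.3667
xs,ys,z -0.0177 -0.0466 0.1364 yaw 82.99 F [12.2 -1.7 -8.2] 10.5333
```

It's firmly at the hard stop. I'll back off, rise and check.

```bash
python3 -m handwheel '[0,0,0,0,0.02,0,0, 0,0,0,0,0.03,0,0, 0,0,0,0,0.03,-0.03,0, 0,0,0,0,0,-0.04,0, 0,0,0,0,0,-0.04,0]'>/dev/null; python3 -m handwheel '[0,0,0,0,0,-0.03,0, 0,0,0,0,0,0,0, 0,0,0,0,0,0,0]'>/dev/null; python3 st.py
python3 - <<'E'
from h import *
c=cam('scene'); im=cv2.resize(c['frame'][120:320,270:510],None,fx=3,fy=3,interpolation=cv2.INTER_CUBIC);cv2.imwrite('pics/s6.png',im[...,::-1])
E
```

```text
xs,ys,z 0.0594 -0.0472 0.2796 yaw 83.02 F [-0.5  0.1 -1.9] 11.2
```

View pics/s6.png

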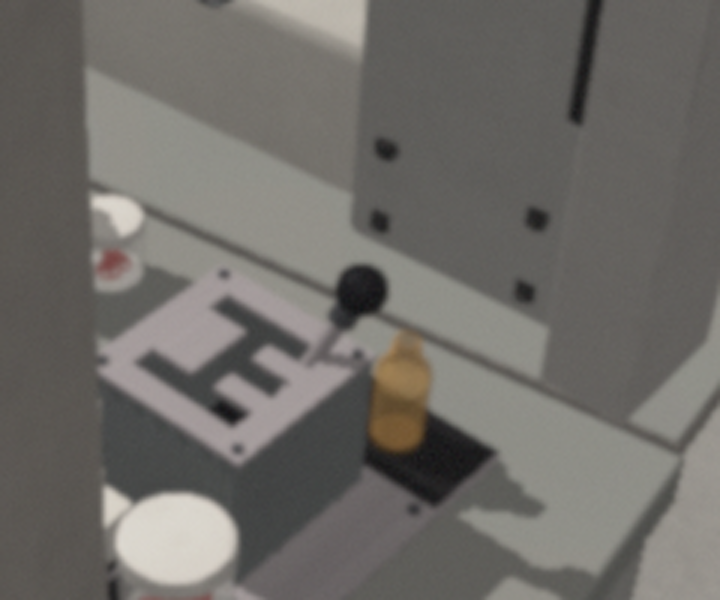

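The ball, at (361,291), is over the near-right slot beside the bottle. The bottle and jar haven't moved.

```bash
python3 ball.py 361 291 .150; python3 -c "
from h import *;print(job.sign_off())"
```

```text
ball xs,ys -0.0448 -0.0453 surf [ 0.4919 -0.3012  0.1591]
the job is handed in; nothing more can be done
None
```

The feed selector is set to glass bottles and handed in: the lever is fully home at the hard stop in the near-right corner slot beside the amber bottle (ball at about x -45, y -45 mm) and entered no other corner slot. The bottle and jar are where they were; the insert and V block were not checked at the end, as the last picture did not show them clearly.

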